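# Wipe the stone chips off the trimming plate into its catch pan

## Task

Take the lid off the trimming station's catch pan by its tab and lay it flat on the bench, right way up. Then, with the scraper block held and its rubber lip down on the plate, wipe all four stone chips off the plate into the pan, not touching the chips with the fingers. Finally stand the scraper on its lip on the bench again, and leave the other things on the bench where they are.

Things in the scene. Friction and masses are not known exactly. Their poses are not given: they have to be found in the camera images.
- station: trimming station, fixed: raised white plate, catch pan in front. Origin at bench height; x points from pan to plate. Plate top flat, 52 mm high, x = -20 mm (open front edge above the pan) to +116 mm, y = -58 to +58 mm; rails 4 mm thick, 8 mm above the plate, along both sides and the rear
- pan (a point): centre of the catch pan's inner floor, 4 mm above the bench, 70 mm in front (-x) of the station's origin. The pan is an open box, inside 92 mm (x) by 116 mm (y), walls 4 mm, rim 46 mm above the bench
- eyepieces (a point): obstacle, fixed: lowest front point of the eyepieces of the microscope that stands to the right of the station. They fill about 150 mm behind this point (+x), 65 mm to either side (y) and 95 mm above it; carry things past in front of them and keep the wrist clear
- lid: loose aluminium lid seated on the pan's rim: sheet 100 x 132 x 4 mm over a skirt 6 mm deep, 3 mm clear inside the rim. Origin: middle of the sheet, at the skirt's underside (seated: 40 mm high, station x = -75.5 mm). Black upright tab near its -x edge, away from the plate: centre x = -42, y = 0, 12 mm thick (x), 36 mm wide (y), z = 10 to 44 mm
- scraper: scraper block standing on its rubber lip on the bench: foot 104 mm (y) x 26 mm (x; 30 mm above the lip), 24 mm high; on it an upright black rib to grip, 16 mm thick (x), 64 mm wide (y), z = 24 to 70 mm. Origin: centre of the lip's underside; alike fore and aft
- chip_1: grey stone chip, faceted, about 19 mm across and 11 mm high, lying on the plate; origin: centre of its underside
- chip_2: grey stone chip, faceted, about 18 mm across and 10 mm high, lying on the plate; origin: centre of its underside
- chip_3: grey stone chip, faceted, about 20 mm across and 12 mm high, lying on the plate; origin: centre of its underside
- chip_4: grey stone chip, faceted, about 18 mm across and 11 mm high, lying on the plate; origin: centre of its underside
- marker: marker pen 129 x 14 mm, lying; bystander, leave alone; origin: centre of its underside
- timer: small bench timer 62 x 68 x 19 mm; bystander, leave alone; origin: centre of its underside
- weight: small brass balance weight 22 mm across, 30 mm high; bystander, leave alone; origin: centre of its underside
- flask: conical flask 66 mm across, 112 mm high; bystander, leave alone; origin: centre of its underside
- drop_bottle: small dropper bottle 29 mm across, 63 mm high; bystander, leave alone; origin: centre of its underside

How it is judged:
On the way, in this order (a step that is already met when the one before it is completed fails the run):
1. the lid is lifted clear of the pan in the fingers (its underside 60 mm or more above the bench) (height (world z) of lid above 0.06 m and contact force between the fingers and lid above 0.5 N), for 0.1 s.
2. the lid lies flat on the bench, right way up, let go (height (world z) of lid between -0.01 and 0.008 m and angle between lid's own z axis and vertical below 0.1 rad and linear speed of lid below 0.02 m/s and contact force between the fingers and lid below 0.1 N), for 0.2 s.
3. the held scraper stands with its lip down on the plate (within 10 mm of it) (x of scraper in the frame of station between -0.03 and 0.115 m and y of scraper in the frame of station between -0.03 and 0.03 m and z of scraper in the frame of station between 0.045 and 0.062 m and contact force between the fingers and scraper above 0.5 N), for 0.1 s.
4. all four chips lie in the catch pan (x of chip_1 in the frame of station between -0.118 and -0.022 m and y of chip_1 in the frame of station between -0.06 and 0.06 m and z of chip_1 in the frame of station between 0 and 0.042 m and x of chip_2 in the frame of station between -0.118 and -0.022 m and y of chip_2 in the frame of station between -0.06 and 0.06 m and z of chip_2 in the frame of station between 0 and 0.042 m and x of chip_3 in the frame of station between -0.118 and -0.022 m and y of chip_3 in the frame of station between -0.06 and 0.06 m and z of chip_3 in the frame of station between 0 and 0.042 m and x of chip_4 in the frame of station between -0.118 and -0.022 m and y of chip_4 in the frame of station between -0.06 and 0.06 m and z of chip_4 in the frame of station between 0 and 0.042 m), for 0.2 s.
At the end, for the whole second after the job is handed in: All four chips lie at rest inside the catch pan; the lid lies flat and right way up on the bench (underside within 8 mm of it, tilt under 0.1 rad) and the scraper stands on its lip on the bench (within 8 mm, tilt under 0.1 rad), both let go and at rest (all of step 4 and linear speed of each of chip_1, chip_2, chip_3, chip_4, lid, scraper below 0.02 m/s and height (world z) of lid between -0.01 and 0.008 m and angle between each of lid, scraper's own z axis and vertical below 0.1 rad and height (world z) of scraper between -0.01 and 0.008 m); the robot touches nothing.
It fails at once if the fingers touch a chip (contact force between the fingers and chip_1 above 0.5 N or contact force between the fingers and chip_2 above 0.5 N or contact force between the fingers and chip_3 above 0.5 N or contact force between the fingers and chip_4 above 0.5 N).
It fails at once if a bystander (marker, timer, brass weight, flask, dropper bottle) is moved more than 30 mm (distance of any of marker, timer, weight, flask, drop_bottle from where it was at the start of the episode above 0.03 m).
It also fails if it takes over 72 s, if anything falls off the work surface, if the arm or the gripper's body presses on something with over 40 N, if the wrist force passes 120 N, or if a joint passes its speed limit or range.

## Robot

A 7-joint arm with a two-finger parallel gripper is mounted at the origin on a cart in front of the work surface, level with it; the furniture and walls round the work are solid. World frame = base frame: x ahead of the robot, y to its left, z up, the work surface at z = 0. Lengths are in m, angles in rad, forces in N, time in s.
With the tool pointing down it reaches from about 0.4 to 0.85 m from the base axis. Payload 4.4 kg.
Tool frame: the origin (TCP) lies on the centre line of the jaws, within the pads' length; the fingertips stand 11 mm ahead of it and the grasp point (between the pads) lies 8 mm behind it; z points along the fingers, y is the direction in which the jaws open and shut (so a half turn about z gives the same grasp; the last joint's range is limited). The gripper opens to 94 mm and grips with 3 to 60 N. Pads are 16 mm wide; open, the fingers measure 119 mm over their backs; the gripper's body (75 mm by 177 mm) begins 78 mm behind the grasp point.
Start: joints at [1.155, 0.628, 0.038, 1.517, -0.027, 0.996, -0.02], TCP at [0.223, -0.611, 0.216] pointing down, gripper open.
Joint ranges: [-3.06, 3.06], [-0.37, 2.12], [-1.25, 1.32], [0.18, 2.47], [-1.1, 4.24], [0.23, 1.98], [-2.94, 2.94]. Speed limits (rad/s): [2.57, 2.57, 3.14, 3.14, 3.14, 3.14, 3.14].

## Interface

Orientations are given as a unit quaternion [x, y, z, w].
In Python, from station import env gives the robot as it stands.
- The arm moves only by the tool jog_arm, never from a script. Its arguments are lists of equal length, an entry for each row: "grip": the opening, from 0 (shut) to 1 (fully open); "offset": the shift along the tool's x, y, z in mm, a list of three; "twist": the turn, a rotation vector about the tool's x, y, z in rad, a list of three. In form: {"grip": [grip, ...], "offset": [[tx, ty, tz], ...], "twist": [[wx, wy, wz], ...]}. A call has 1 to 8 rows; each row is the pose to reach, as a shift and turn from the pose commanded when the call began, along the tool's axes at that moment; what a row does not reach only later rows make up. A row lasts 1/10 s, in which the tool goes at most 50 mm and 8.59 degrees, less where a joint would pass 70% of its speed; a pose out of reach is approached as far as the arm can. A call with a gripper value outside its range is refused whole. The fingers move at their own pace and stop on an object; the grip force is fixed at half the most. Time passes only in rows, so rows that repeat a pose let the fingers close. It gives the time, the measured TCP pose, the force and the opening at its end, in the units of the state.
- env.read_state(): the state, without advancing time (a new reading comes with each control period).
- env.snapshot(name): name is "scene" or "top" or "wrist"; returns (picture, depth): 420x560x3 uint8, red, green, blue; 420x560 float32, m along the optical axis (not along the pixel's ray), 0 where there is no reading.
- env.camera_info(name): a dict with "fx", "fy", "cx", "cy" (pixels), "pose" (4x4, takes a point from camera to world coordinates). Camera axes: x right, y down, z forward; pixel columns grow to the right and rows downward; lengths in m; the calibration is good to about 2 mm. A picture is of the moment at which its call begins: read the wrist's pose just before it. camera_info takes no time and is no camera call; for the wrist camera it gives the pose at the moment of the call.
- env.close_job(): hands the job in, once; it reports no verdict.
The state is a dict: "time": time; "qpos": joint angles; "qvel": joint speeds; "joint_efforts": joint torques, N m; "position": TCP position; "orientation": TCP orientation; "contact_force": force on the tool from outside, world axes, zero at the start; "wrist_torque": the same for the moment, N m; "grip_width": finger opening in m.
Only numpy, scipy, OpenCV 4.12 (cv2) and the standard library are available. Lean on these libraries where they do the work, as an engineer would, in place of code of your own. Each camera call takes 0.05 s, during which the arm holds its last target. There are 200 camera calls.

## Working session

There is one attempt and no reset: what is moved stays moved. The work goes in short steps, Python scripts to look and compute and a tool call to move; the robot and the scene stay as the last step left them, time stands still between calls to the robot, and variables do not carry over. Pictures are saved under pics/ and viewed, about 8 in all and at most 12, crops included, and the job is handed in when it is done.

Besides the shell and the picture viewer there is one more tool, called after "Emit:" as name(argument=value, ...) on one line, values as JSON. jog_arm: Moves the arm, as the interface text tells. Its arguments: {"type":"object","properties":{"grip":{"type":"array"},"offset":{"type":"array"},"twist":{"type":"array"}},"required":["grip","offset","twist"]}

```bash
mkdir -p pics; ls; python3 - <<'E'
from station import env
import cv2,numpy as np
s=env.read_state();print({k:np.round(v,3) for k,v in s.items()})
for n in("scene","top"):
    p,d=env.snapshot(n);i=env.camera_info(n);np.savez(f"pics/{n}0.npz",p=p,d=d,K=[i[k] for k in("fx","fy","cx","cy")],T=i["pose"])
    cv2.imwrite(f"pics/{n}0.png",p[:,:,::-1]);print(n,i["fx"],np.round(i["pose"],3))
E
```

```text
pics
{'time': np.float64(0.0), 'qpos': array([ 1.155,  0.629,  0.038,  1.518, -0.027,  0.996, -0.02 ]), 'qvel': array([ 0.002, -0.   , -0.   , -0.001, -0.   , -0.001,  0.001]), 'joint_efforts': array([-1.0000e-03, -5.4972e+01,  1.1430e+00, -1.8663e+01, -5.2000e-02,
        2.4000e-02,  0.0000e+00]), 'position': array([ 0.223, -0.61 ,  0.216]), 'orientation': array([ 0.985,  0.174, -0.   , -0.001]), 'contact_force': array([ 0.321, -0.121, -0.365]), 'wrist_torque': array([-0.014,  0.002,  0.004]), 'grip_width': np.float64(0.094)}
scene 390.4893835823351 [[-0.621 -0.441  0.648 -0.271]
 [-0.784  0.344 -0.517  0.69 ]
 [ 0.005 -0.829 -0.559  0.903]
 [ 0.     0.     0.     1.   ]]
top 432.0576351753188 [[-3.000e-03 -9.880e-01  1.510e-01  3.620e-01]
 [-1.000e+00  1.000e-03 -1.200e-02  3.500e-02]
 [ 1.200e-02 -1.510e-01 -9.880e-01  1.422e+00]
 [ 0.000e+00  0.000e+00  0.000e+00  1.000e+00]]
```

View pics/top0.png

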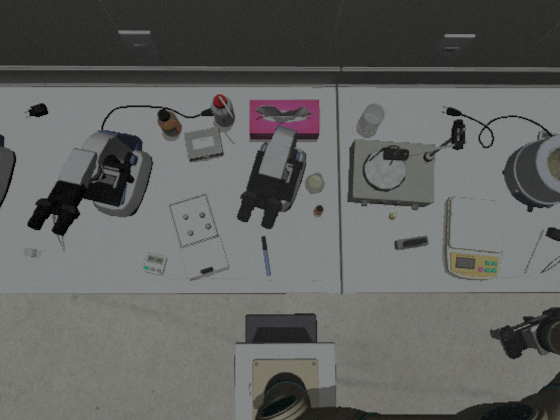

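View pics/scene0.png

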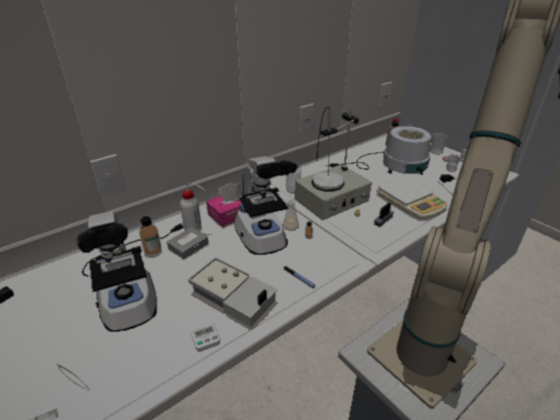

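```bash
cat > h.py <<'E'
import cv2,numpy as np
def xyz(d,K,T):
    v,u=np.mgrid[:d.shape[0],:d.shape[1]];fx,fy,cx,cy=K
    c=np.stack([(u-cx)/fx*d,(v-cy)/fy*d,d],-1)
    return c@T[:3,:3].T+T[:3,3]
def shot(env,n,name):
    i=env.camera_info(n);p,d=env.snapshot(n);K=[i[k] for k in("fx","fy","cx","cy")]
    np.savez(f"pics/{name}.npz",p=p,d=d,K=K,T=i["pose"]);cv2.imwrite(f"pics/{name}.png",p[:,:,::-1])
    return p,xyz(d,K,i["pose"])
E
python3 - <<'E'
from h import *
z=np.load("pics/top0.npz");W=xyz(z["d"],z["K"],z["T"]);p=z["p"]
def reg(n,u0,u1,v0,v1,lo,hi):
    R=W[v0:v1,u0:u1].reshape(-1,3);m=(R[:,2]>lo)&(R[:,2]<hi);R=R[m]
    r=cv2.minAreaRect((R[:,:2]*1000).astype(np.float32))
    print(n,len(R),np.round(R.mean(0),4),"zmed/max",np.round([np.median(R[:,2]),R[:,2].max()],3),np.round(r[0],1),np.round(r[1],1),round(r[2],1),np.round(cv2.boxPoints(r)).tolist())
reg("bench",220,240,180,230,-.1,.1)
reg("station",160,235,185,285,.03,.075)
reg("tab",190,225,255,285,.062,.15)
reg("scraper",390,432,228,255,.008,.1)
reg("rib",390,432,228,255,.045,.1)
reg("weight",383,402,207,224,.01,.1)
reg("marker",255,278,230,282,.006,.1)
reg("timer",140,170,248,278,.008,.1)
reg("bottle",310,327,203,219,.01,.1)
reg("eyep",238,285,185,232,.06,.5)
e=W[185:232,238:285].reshape(-1,3);e=e[e[:,2]>.06];print("eye minx",e[e[:,0].argsort()[:5]])
big=np.hstack([cv2.resize(p[180:290,140:290],None,fx=4,fy=4,interpolation=2)]);cv2.imwrite("pics/c1.png",big[:,:,::-1])
E
```

```text
bench 969 [5.955e-01 1.833e-01 4.000e-04] zmed/max [0.    0.009] [595.6 182.5] [167.5  64.2] 0.9 [[511.0, 213.0], [512.0, 149.0], [680.0, 152.0], [679.0, 216.0]]
station 3096 [0.4877 0.2783 0.0524] zmed/max [0.052 0.074] [488.6 278.9] [246.3 132.2] 17.7 [[351.0, 305.0], [391.0, 179.0], [626.0, 253.0], [586.0, 379.0]]
tab 50 [0.3789 0.2427 0.0829] zmed/max [0.084 0.091] [378.6 243.9] [11.6 36.3] 15.6 [[368.0, 260.0], [378.0, 225.0], [389.0, 228.0], [379.0, 263.0]]
scraper 307 [ 0.4657 -0.4051  0.0394] zmed/max [0.027 0.076] [ 471.2 -422. ] [123.5  85.4] 89.9 [[428.0, -484.0], [514.0, -484.0], [514.0, -360.0], [429.0, -360.0]]
rib 112 [ 0.4665 -0.4096  0.0672] zmed/max [0.068 0.076] [ 467.2 -412.6] [15.9 63.8] 8.5 [[455.0, -382.0], [464.0, -445.0], [480.0, -443.0], [470.0, -380.0]]
weight 40 [ 0.5556 -0.355   0.023 ] zmed/max [0.022 0.034] [ 556.2 -354.3] [20.4 20.3] 26.2 [[543.0, -350.0], [551.0, -368.0], [570.0, -359.0], [561.0, -341.0]]
marker 228 [0.4163 0.0615 0.0113] zmed/max [0.011 0.021] [424.8  57.2] [ 68.8 168. ] 86.8 [[339.0, 28.0], [507.0, 18.0], [511.0, 87.0], [343.0, 96.0]]
timer 401 [0.4001 0.4208 0.0183] zmed/max [0.018 0.028] [389.7 423.7] [68.2 83.9] 76.6 [[341.0, 400.0], [423.0, 381.0], [438.0, 447.0], [357.0, 467.0]]
bottle 74 [ 0.5703 -0.1071  0.0483] zmed/max [0.05  0.067] [ 572.2 -108. ] [27.4 24. ] 47.6 [[554.0, -110.0], [572.0, -126.0], [590.0, -106.0], [573.0, -90.0]]
eyep 1420 [0.5427 0.0641 0.3525] zmed/max [0.371 0.398] [551.9  62.6] [116.9 151.9] 87.1 [[473.0, 8.0], [625.0, 0.0], [631.0, 117.0], [479.0, 125.0]]
eye minx [[0.36204087 0.03522996 1.42219925]
 [0.36204087 0.03522996 1.42219925]
 [0.36204087 0.03522996 1.42219925]
 [0.36204087 0.03522996 1.42219925]
 [0.36204087 0.03522996 1.42219925]]
```

View pics/c1.png

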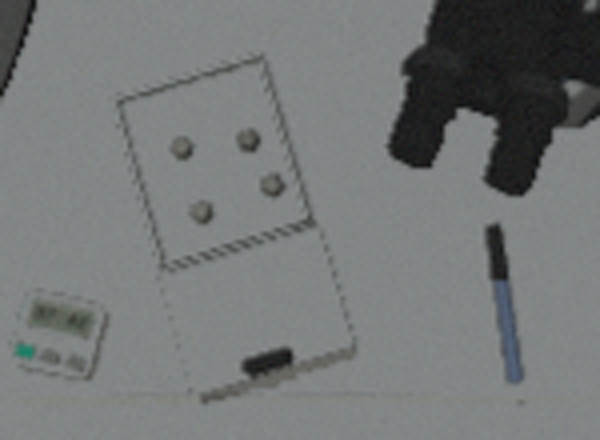

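```bash
cat >> h.py <<'E'
from scipy.spatial.transform import Rotation as Ro
def to(pos,q,targets):
    """targets: (x,y,z,jaw_yaw_deg), tool down -> offset mm / twist rows in the tool frame of (pos,q)"""
    R=Ro.from_quat(q)
    for x,y,z,a in targets:
        c,s=np.cos(np.radians(a)),np.sin(np.radians(a))
        D=Ro.from_matrix(np.array([[-s,c,0],[c,s,0],[0,0,-1.]]))
        print((x,y,z,a),"off",np.round(R.inv().apply(np.array([x,y,z])-pos)*1000,1).tolist(),"tw",np.round((R.inv()*D).as_rotvec(),3).tolist())
E
python3 - <<'E'
from h import *
from station import env
z=np.load("pics/top0.npz");W=xyz(z["d"],z["K"],z["T"]);ok=z["d"]>0;P=W[ok]
e=P[(P[:,0]<.7)&(P[:,0]>.4)&(abs(P[:,1]-.06)<.09)&(P[:,2]>.15)]
o=e[e[:,0].argsort()];print("eye front",np.round(o[:8],3), "zmin pctl",np.round(np.percentile(e[:,2],[0,1,5,50,100]),3))
z2=np.load("pics/scene0.npz");Q=xyz(z2["d"],z2["K"],z2["T"])[z2["d"]>0]
e=Q[(Q[:,0]<.62)&(Q[:,0]>.42)&(abs(Q[:,1]-.06)<.09)&(Q[:,2]>.15)];print("scene eye",e.min(0),e.max(0),len(e))
for n,A in(("top",P),("scene",Q)):
  for (a,b,c,d) in((.33,.52,.47,.70),(.33,.52,.47,.60),(.34,.52,-.18,.0),(.34,.52,-.32,-.18)):
    m=A[(A[:,0]>a)&(A[:,0]<b)&(A[:,1]>c)&(A[:,1]<d)];print(n,(a,b,c,d),len(m),np.round([m[:,2].min(),np.percentile(m[:,2],99),m[:,2].max()],3))
m=P[(abs(P[:,1]-.57)<.08)];
for x in np.arange(.30,.80,.04):
    k=m[abs(m[:,0]-x)<.02];print(round(x,2),len(k),np.round([k[:,2].min(),k[:,2].max()],3))
s=env.read_state()
to(s["position"],s["orientation"],[(.30,-.45,.25,-80),(.36,-.30,.25,-90),(.40,-.15,.25,-90)])
E
```

```text
eye front [[0.475 0.044 0.375]
 [0.475 0.049 0.374]
 [0.476 0.047 0.371]
 [0.476 0.052 0.37 ]
 [0.476 0.054 0.366]
 [0.477 0.044 0.38 ]
 [0.477 0.042 0.38 ]
 [0.477 0.047 0.379]] zmin pctl [0.156 0.165 0.168 0.345 0.398]
scene eye [ 0.47671005 -0.02107344  0.15754368] [0.6199854  0.1275779  0.39560851] 796
top (0.33, 0.52, 0.47, 0.7) 4921 [-0.008  0.393  0.397]
top (0.33, 0.52, 0.47, 0.6) 2908 [-0.008  0.392  0.397]
top (0.34, 0.52, -0.18, 0.0) 3006 [-0.012  0.012  0.016]
top (0.34, 0.52, -0.32, -0.18) 2338 [-0.027  0.012  0.014]
scene (0.33, 0.52, 0.47, 0.7) 6382 [-0.004  0.391  0.396]
scene (0.33, 0.52, 0.47, 0.6) 3410 [-0.004  0.39   0.395]
scene (0.34, 0.52, -0.18, 0.0) 3039 [-0.916  0.01   0.014]
scene (0.34, 0.52, -0.32, -0.18) 1937 [-0.915  0.01   0.012]
0.3 250 [-0.008  0.014]
0.34 605 [-0.007  0.019]
0.38 628 [-0.008  0.012]
0.42 591 [-0.007  0.009]
0.46 772 [-0.007  0.397]
0.5 1197 [-0.008  0.397]
0.54 1226 [-0.009  0.382]
0.58 1367 [-0.008  0.364]
0.62 1109 [-0.004  0.349]
0.66 809 [0.063 0.338]
0.7 619 [0.066 0.325]
0.74 521 [0.067 0.279]
0.78 98 [0.083 0.24 ]
(0.3, -0.45, 0.25, -80) off [127.6, -123.9, -34.1] tw [-0.002, 0.0, 0.175]
(0.36, -0.3, 0.25, -90) off [235.4, -244.3, -33.9] tw [-0.002, 0.0, 0.35]
(0.4, -0.15, 0.25, -90) off [324.3, -371.5, -33.7] tw [-0.002, 0.0, 0.35]
```

Emit:
jog_arm(grip=[1,1,1,1,1,1,1,1], offset=[[40,-46,-10],[80,-92,-20],[120,-138,-34],[160,-184,-34],[200,-230,-34],[240,-276,-34],[280,-322,-34],[324,-371,-34]], twist=[[0,0,0.05],[0,0,0.1],[0,0,0.15],[0,0,0.2],[0,0,0.25],[0,0,0.3],[0,0,0.35],[0,0,0.35]])

```text
time: 0.9
position: [0.3655, -0.2376, 0.25]
orientation: [1.0, -0.001, 0.0, -0.0]
contact_force: [1.1, 0.1, -0.7]
grip_width: 0.0939
```

Emit:
jog_arm(grip=[1,1,1,1,1,1,1,1], offset=[[30,-60,0],[30,-120,0],[30,-180,0],[30,-240,0],[30,-300,0],[30,-360,0],[25,-420,0],[10,-480,0]], twist=[[0,0,0],[0,0,0],[0,0,0],[0,0,0],[0,0,0],[0,0,0],[0,0,0],[0,0,0]])

```text
time: 1.7
position: [0.3867, 0.1563, 0.2501]
orientation: [1.0, -0.0, 0.0, -0.0]
contact_force: [1.1, -0.1, 0.5]
grip_width: 0.0938
```

```bash
python3 - <<'E'
from h import *
from station import env
s=env.read_state();print(np.round(s["qpos"],2),s["position"])
to(s["position"],s["orientation"],[(.385,.20,.20,-60),(.379,.244,.16,17.6),(.379,.244,.16,-162.4)])
E
```

```text
[-0.34  0.25 -0.13  2.08  0.05  0.81 -2.08] [0.38668111 0.15631398 0.25008691]
(0.385, 0.2, 0.2, -60) off [-1.7, -43.7, 50.1] tw [-0.0, -0.001, -0.524]
(0.379, 0.244, 0.16, 17.6) off [-7.8, -87.7, 90.1] tw [0.0, -0.001, -1.879]
(0.379, 0.244, 0.16, -162.4) off [-7.8, -87.7, 90.1] tw [-0.001, -0.0, 1.263]
```

Emit:
jog_arm(grip=[1,1,1,1,1,1,1,1], offset=[[0,-15,10],[-2,-30,20],[-3,-45,30],[-4,-60,40],[-6,-75,50],[-8,-88,60],[-8,-88,65],[-8,-88,70]], twist=[[0,0,-0.15],[0,0,-0.3],[0,0,-0.45],[0,0,-0.6],[0,0,-0.75],[0,0,-0.9],[0,0,-1.05],[0,0,-1.2]])

```text
time: 2.5
position: [0.3783, 0.2426, 0.1795]
orientation: [0.823, 0.568, -0.0, -0.0]
contact_force: [-0.2, 0.0, -0.0]
grip_width: 0.0943
```

Emit:
jog_arm(grip=[1,1,1,1,1,1,1,1], offset=[[0,0,0],[0,0,0],[0,0,0],[0,0,0],[0,0,0],[0,0,0],[0,0,0],[0,0,0]], twist=[[0,0,-0.15],[0,0,-0.3],[0,0,-0.45],[0,0,-0.6],[0,0,-0.679],[0,0,-0.679],[0,0,-0.679],[0,0,-0.679]])

```text
time: 3.3
position: [0.3788, 0.2422, 0.18]
orientation: [0.591, 0.807, -0.0, 0.0]
contact_force: [-0.4, 0.3, 0.0]
grip_width: 0.0942
```

```bash
python3 - <<'E'
from h import *
from station import env
s=env.read_state();print(np.round(s["qpos"],2),s["position"],s["orientation"])
p,W=shot(env,"wrist","w1")
R=W.reshape(-1,3);d=np.load("pics/w1.npz")["d"].ravel()>0
for n,lo,hi in(("tab",.07,.09),("sheet",.044,.056)):
    r=R[d&(R[:,2]>lo)&(R[:,2]<hi)&(abs(R[:,0]-.379)<.05)&(abs(R[:,1]-.244)<.06)]
    q=cv2.minAreaRect((r[:,:2]*1000).astype(np.float32));print(n,len(r),np.median(r[:,2]),q)
to(s["position"],s["orientation"],[(.379,.244,.066,17.6)])
E
```

```text
[-0.19  0.46 -0.62  2.08  0.4   0.72 -0.76] [0.378828   0.24220062 0.1799928 ] [ 5.90900985e-01  8.06744084e-01 -7.74754506e-05  5.12090040e-05]
tab 674 0.08508659089451195 ((379.0995788574219, 243.6736297607422), (11.444428443908691, 34.968318939208984), 17.675682067871094)
sheet 8017 0.05154306626956945 ((390.8828125, 244.03518676757812), (76.25669860839844, 119.99200439453125), 0.09743424504995346)
(0.379, 0.244, 0.066, 17.6) off [1.7, 0.7, 114.0] tw [-0.0, 0.0, -0.001]
```

View pics/w1.png

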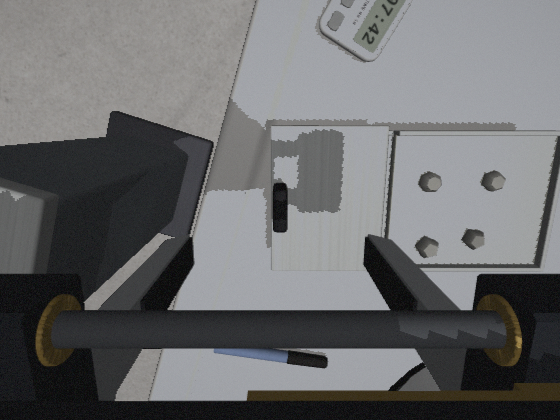

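Emit:
jog_arm(grip=[1,1,1,1,1,0,0,0], offset=[[2,1,30],[2,1,60],[2,1,90],[2,1,113],[2,1,113],[2,1,113],[2,1,113],[2,1,113]], twist=[[0,0,0],[0,0,0],[0,0,0],[0,0,0],[0,0,0],[0,0,0],[0,0,0],[0,0,0]])

```text
time: 4.15
position: [0.38, 0.245, 0.0682]
orientation: [0.59, 0.807, 0.001, 0.0]
contact_force: [-0.5, 0.4, -1.4]
grip_width: 0.0738
```

Emit:
jog_arm(grip=[0,0,0,0,0,0,0,0], offset=[[0,0,0],[0,0,0],[0,0,-5],[0,0,-15],[0,0,-30],[0,0,-45],[0,0,-60],[0,0,-60]], twist=[[0,0,0],[0,0,0],[0,0,0],[0,0,0],[0,0,0],[0,0,0],[0,0,0],[0,0,0]])

```text
time: 4.95
position: [0.3802, 0.2454, 0.1291]
orientation: [0.59, 0.807, 0.002, 0.001]
contact_force: [0.4, 0.5, -1.0]
grip_width: 0.0097
```

```bash
python3 - <<'E'
from h import *
from station import env
s=env.read_state();print(s["grip_width"],s["contact_force"],s["position"])
p,W=shot(env,"wrist","w2")
E
```

```text
0.009675062187797113 [ 0.42579317  0.53313382 -1.00814012] [0.38021539 0.24536561 0.12905586]
```

View pics/w2.png

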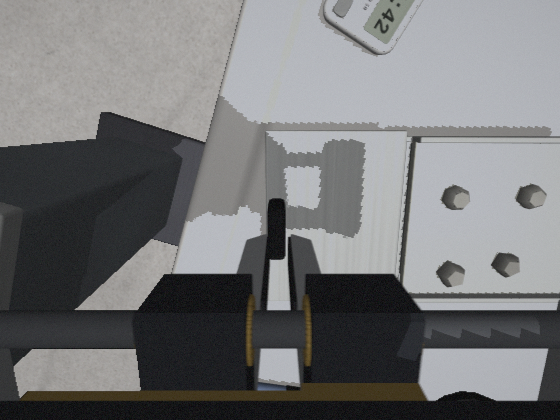

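```bash
python3 - <<'E'
from h import *
z=np.load("pics/w2.npz");W=xyz(z["d"],z["K"],z["T"])
for u,v in((380,150),(380,200),(275,210),(300,180),(450,150),(430,220),(340,140)):print(u,v,np.round(W[v,u],3))
print(np.round(z["T"],3))
E
```

```text
380 150 [0.434 0.315 0.051]
380 200 [0.447 0.281 0.051]
275 210 [0.373 0.259 0.085]
300 180 [0.386 0.277 0.052]
450 150 [0.48  0.33  0.054]
430 220 [0.487 0.278 0.055]
340 140 [0.404 0.313 0.053]
[[ 0.953  0.293  0.075  0.358]
 [ 0.303 -0.926 -0.225  0.311]
 [ 0.004  0.237 -0.971  0.299]
 [ 0.     0.     0.     1.   ]]
```

Emit:
jog_arm(grip=[0.45,0.45,0.45,0.45,0.45,0.45,0.45,0.45], offset=[[0,0,0],[0,0,0],[0,0,0],[0,0,0],[0,-1,20],[0,-1,40],[0,-1,62],[0,-1,62]], twist=[[0,0,0],[0,0,0],[0,0,0],[0,0,0],[0,0,0],[0,0,0],[0,0,0],[0,0,0]])

```text
time: 5.8
position: [0.3768, 0.2432, 0.0631]
orientation: [0.59, 0.807, -0.002, -0.001]
contact_force: [-1.1, -1.4, 0.2]
grip_width: 0.0424
```

Emit:
jog_arm(grip=[0,0,0,0,0,0,0,0], offset=[[0,0,0],[0,0,0],[0,0,0],[0,0,0],[0,0,0],[0,0,0],[0,0,0],[0,0,0]], twist=[[0,0,0],[0,0,0],[0,0,0],[0,0,0],[0,0,0],[0,0,0],[0,0,0],[0,0,0]])

```text
time: 6.6
position: [0.3792, 0.2447, 0.0657]
orientation: [0.59, 0.807, 0.001, 0.001]
contact_force: [1.1, 0.5, 6.6]
grip_width: 0.0114
```

Emit:
jog_arm(grip=[0,0,0,0,0,0,0,0], offset=[[0,0,-3],[0,0,-10],[0,0,-20],[0,0,-35],[0,0,-50],[0,0,-65],[0,0,-65],[0,0,-65]], twist=[[0,0,0],[0,0,0],[0,0,0],[0,0,0],[0,0,0],[0,0,0],[0,0,0],[0,0,0]])

```text
time: 7.4
position: [0.3778, 0.2437, 0.1302]
orientation: [0.59, 0.807, -0.0, 0.0]
contact_force: [0.2, -0.7, -1.1]
grip_width: 0.0119
```

```bash
python3 - <<'E'
from h import *
from station import env
s=env.read_state();print(s["grip_width"],s["contact_force"],s["position"])
p,W=shot(env,"wrist","w3")
print(np.round([W[v,u] for u,v in((380,150),(380,200),(340,140))],3))
to(s["position"],s["orientation"],[(.39,.23,.135,-30),(.40,.15,.135,-90),(.40,-.06,.135,-90)])
E
```

```text
0.01191900793366383 [ 0.22598125 -0.65307946 -1.14362441] [0.37781811 0.24368183 0.13015912]
[[0.412 0.312 0.115]
 [0.422 0.287 0.116]
 [0.39  0.311 0.116]]
(0.39, 0.23, 0.135, -30) off [-16.7, 7.5, -4.8] tw [-0.0, 0.0, 0.831]
(0.4, 0.15, 0.135, -90) off [-96.0, -7.2, -4.8] tw [0.0, 0.001, 1.879]
(0.4, -0.06, 0.135, -90) off [-296.1, -70.8, -4.7] tw [0.0, 0.001, 1.879]
```

Emit:
jog_arm(grip=[0,0,0,0,0,0,0,0], offset=[[-5,1,-5],[-10,2,-5],[-16,4,-5],[-20,5,-5],[-24,5,-5],[-28,5,-5],[-34,4,-5],[-40,4,-5]], twist=[[0,0,0.14],[0,0,0.28],[0,0,0.42],[0,0,0.56],[0,0,0.7],[0,0,0.84],[0,0,0.98],[0,0,1.12]])

```text
time: 8.25
position: [0.3932, 0.2067, 0.1342]
orientation: [0.93, 0.368, -0.001, 0.0]
contact_force: [0.1, -0.3, -1.3]
grip_width: 0.0117
```

Emit:
jog_arm(grip=[0,0,0,0,0,0,0,0], offset=[[0,0,0],[0,0,0],[0,0,0],[0,0,0],[0,0,0],[0,0,0],[0,0,0],[0,0,0]], twist=[[0,0,0.14],[0,0,0.28],[0,0,0.42],[0,0,0.56],[0,0,0.7],[0,0,0.759],[0,0,0.759],[0,0,0.759]])

```text
time: 9.05
position: [0.3936, 0.2072, 0.1346]
orientation: [1.0, 0.001, -0.001, 0.0]
contact_force: [0.3, 0.4, -1.4]
grip_width: 0.0116
```

```bash
python3 - <<'E'
from h import *
from station import env
s=env.read_state();print(s["grip_width"],s["contact_force"],s["position"],np.round(s["qpos"],2))
to(s["position"],s["orientation"],[(.40,.15,.135,-90),(.40,-.06,.135,-90),(.42,-.06,.135,-90),(.42,-.06,.03,-90)])
E
```

```text
0.011568503183113489 [ 0.3370363   0.37348693 -1.42899489] [0.39360421 0.20720699 0.1345502 ] [-0.53  0.48 -0.02  2.15  0.02  0.51 -2.14]
(0.4, 0.15, 0.135, -90) off [6.3, 57.2, -0.4] tw [0.001, 0.001, 0.002]
(0.4, -0.06, 0.135, -90) off [5.9, 267.2, -0.2] tw [0.001, 0.001, 0.002]
(0.42, -0.06, 0.135, -90) off [25.9, 267.3, -0.3] tw [0.001, 0.001, 0.002]
(0.42, -0.06, 0.03, -90) off [26.0, 267.2, 104.7] tw [0.001, 0.001, 0.002]
```

Emit:
jog_arm(grip=[0,0,0,0,0,0,0,0], offset=[[3,30,0],[6,65,0],[6,100,0],[6,135,0],[6,170,0],[10,205,0],[18,240,0],[26,267,0]], twist=[[0,0,0],[0,0,0],[0,0,0],[0,0,0],[0,0,0],[0,0,0],[0,0,0],[0,0,0]])

```text
time: 9.85
position: [0.4197, -0.0619, 0.1349]
orientation: [1.0, -0.0, -0.0, 0.0]
contact_force: [0.8, 0.4, -1.2]
grip_width: 0.0121
```

Emit:
jog_arm(grip=[0,0,0,0,0,0,0,0], offset=[[0,0,15],[0,0,35],[0,0,55],[0,0,75],[0,0,90],[0,0,98],[0,0,103],[0,0,103]], twist=[[0,0,0],[0,0,0],[0,0,0],[0,0,0],[0,0,0],[0,0,0],[0,0,0],[0,0,0]])

```text
time: 10.65
position: [0.4201, -0.0598, 0.0315]
orientation: [1.0, 0.001, -0.0, -0.0]
contact_force: [0.1, 0.0, 2.7]
grip_width: 0.012
```

Emit:
jog_arm(grip=[0,0,0,0,0,0], offset=[[0,0,1],[0,0,2],[0,0,3],[0,0,4],[0,0,5],[0,0,5]], twist=[[0,0,0],[0,0,0],[0,0,0],[0,0,0],[0,0,0],[0,0,0]])

```text
time: 11.25
position: [0.4201, -0.0588, 0.028]
orientation: [1.0, 0.001, 0.0, -0.0]
contact_force: [-2.3, 3.3, 11.1]
grip_width: 0.0126
```

Emit:
jog_arm(grip=[0.45,0.45,0.45,0.45,0.45,0.45,0.45,0.45], offset=[[0,0,0],[0,0,0],[0,0,0],[0,0,0],[0,0,0],[0,0,-20],[0,0,-50],[0,0,-90]], twist=[[0,0,0],[0,0,0],[0,0,0],[0,0,0],[0,0,0],[0,0,0],[0,0,0],[0,0,0]])

```text
time: 12.05
position: [0.4188, -0.0595, 0.1171]
orientation: [1.0, 0.0, -0.002, -0.0]
contact_force: [0.9, 0.1, -0.0]
grip_width: 0.0425
```

```bash
python3 - <<'E'
from h import *
from station import env
s=env.read_state();print(s["grip_width"],s["contact_force"],s["position"],np.round(s["qpos"],2))
p,W=shot(env,"top","t2")
r=W[200:292,255:345].reshape(-1,3)
l=r[(r[:,2]<.06)&(abs(r[:,0]-.42)<.055)&(r[:,1]<-.075)&(r[:,1]>-.14)]
A=np.c_[l[:,:2],np.ones(len(l))];c=np.linalg.lstsq(A,l[:,2],rcond=None)[0];print("lid plane",len(l),c,np.median(l[:,2]))
big=cv2.resize(p[180:300,130:430],None,fx=2.6,fy=2.6,interpolation=2);cv2.imwrite("pics/c2.png",big[:,:,::-1])
to(s["position"],s["orientation"],[(.42,-.20,.20,-60),(.46,-.35,.20,8.2),(.467,-.4125,.20,8.2)])
E
```

```text
0.042533571478474426 [ 0.85177234  0.05063531 -0.03142041] [ 0.4187702  -0.05954085  0.11708554] [ 0.41  0.52 -0.46  2.21  0.48  0.51 -2.  ]
lid plane 0 [0. 0. 0.] nan
(0.42, -0.2, 0.2, -60) off [0.9, 140.4, -83.0] tw [-0.002, 0.003, -0.523]
(0.46, -0.35, 0.2, 8.2) off [40.8, 290.4, -83.2] tw [-0.004, 0.002, -1.714]
(0.467, -0.4125, 0.2, 8.2) off [47.8, 352.9, -83.3] tw [-0.004, 0.002, -1.714]
  return _methods._mean(a, axis=axis, dtype=dtype,
  ret = ret.dtype.type(ret / rcount)
```

View pics/c2.png

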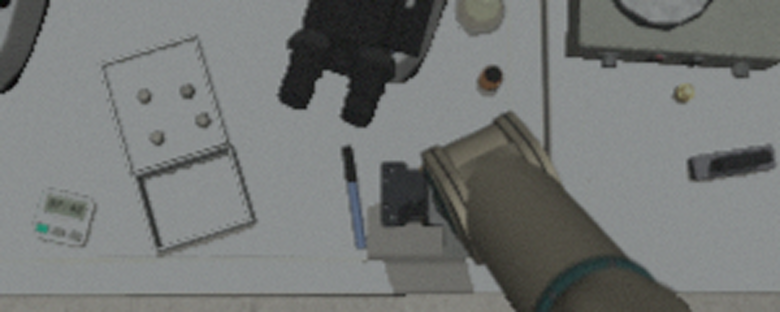

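Emit:
jog_arm(grip=[0.5,0.5,0.5,0.5,0.5,0.5,0.5,0.5], offset=[[0,5,-40],[0,30,-80],[1,65,-83],[5,100,-83],[12,140,-83],[20,180,-83],[30,220,-83],[38,260,-83]], twist=[[0,0,0],[0,0,-0.14],[0,0,-0.28],[0,0,-0.42],[0,0,-0.56],[0,0,-0.7],[0,0,-0.84],[0,0,-0.98]])

```text
time: 12.9
position: [0.4579, -0.3216, 0.1999]
orientation: [0.881, 0.473, 0.0, -0.0]
contact_force: [1.7, 0.5, 0.5]
grip_width: 0.0472
```

```bash
python3 - <<'E'
from h import *
from station import env
s=env.read_state();print(s["position"],np.round(s["qpos"],2))
to(s["position"],s["orientation"],[(.467,-.4125,.20,8.2)])
E
```

```text
[ 0.45790771 -0.32163518  0.1998825 ] [ 1.08  0.64 -0.83  1.78  0.56  0.98 -0.56]
(0.467, -0.4125, 0.2, 8.2) off [-70.7, 57.8, -0.1] tw [-0.0, -0.0, -0.729]
```

Emit:
jog_arm(grip=[0.5,0.5,0.5,0.5,0.5,0.5,0.5,0.5], offset=[[-14,12,0],[-28,24,0],[-42,36,0],[-56,48,0],[-71,58,0],[-71,58,0],[-71,58,0],[-71,58,0]], twist=[[0,0,-0.14],[0,0,-0.28],[0,0,-0.42],[0,0,-0.56],[0,0,-0.7],[0,0,-0.729],[0,0,-0.729],[0,0,-0.729]])

```text
time: 13.7
position: [0.4667, -0.4096, 0.2001]
orientation: [0.657, 0.754, 0.0, -0.0]
contact_force: [-1.5, 0.2, -0.2]
grip_width: 0.047
```

```bash
python3 - <<'E'
from h import *
from station import env
s=env.read_state();print(s["position"],s["orientation"],np.round(s["qpos"],2))
p,W=shot(env,"wrist","w4")
R=W.reshape(-1,3);d=np.load("pics/w4.npz")["d"].ravel()>0
for n,lo,hi in(("rib",.06,.08),("foot",.015,.03)):
    r=R[d&(R[:,2]>lo)&(R[:,2]<hi)&(abs(R[:,0]-.467)<.06)&(abs(R[:,1]+.4125)<.07)]
    q=cv2.minAreaRect((r[:,:2]*1000).astype(np.float32));print(n,len(r),np.median(r[:,2]),q)
p,W=shot(env,"top","t3")
r=W[200:292,255:345].reshape(-1,3)
l=r[(r[:,2]<.03)&(abs(r[:,0]-.42)<.055)&(r[:,1]<-.08)&(r[:,1]>-.14)]
c=np.linalg.lstsq(np.c_[l[:,:2],np.ones(len(l))],l[:,2],rcond=None)[0];print("lid plane",len(l),c,np.median(l[:,2]))
E
```

```text
[ 0.46670717 -0.40956569  0.20006584] [ 6.56899622e-01  7.53977951e-01  1.87441403e-04 -3.16815092e-04] [ 1.23  0.79 -1.    1.6   0.71  1.15  0.2 ]
rib 1237 0.07110503743570745 ((467.3144836425781, -413.82562255859375), (15.993515014648438, 63.0354118347168), 8.279243469238281)
foot 1563 0.025301672438450717 ((467.137451171875, -414.6313171386719), (29.196590423583984, 104.43147277832031), 8.45047378540039)
lid plane 618 [-0.00477405 -0.07754016  0.00786499] 0.014384519589713651
```

View pics/w4.png

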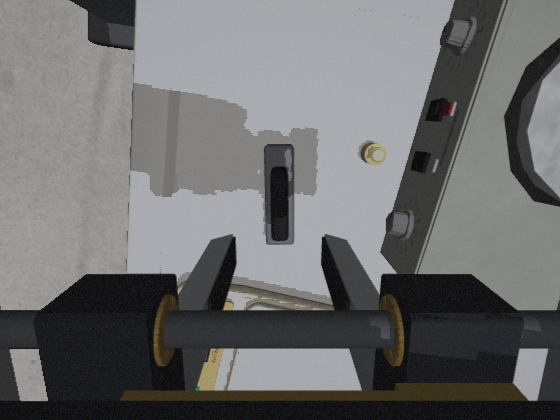

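```bash
python3 - <<'E'
from h import *
z=np.load("pics/t3.npz");W=xyz(z["d"],z["K"],z["T"]);R=W[z["d"]>0]
for y in np.arange(-.23,.04,.01):
    r=R[(abs(R[:,1]-y)<.005)&(abs(R[:,0]-.42)<.055)];r2=R[(abs(R[:,1]-y)<.005)&(abs(R[:,0]-.52)<.02)]
    print(round(y,2),len(r),np.round(np.median(r[:,2])*1e3,1),np.round(np.median(r2[:,2])*1e3,1))
p=z["p"];cv2.imwrite("pics/c3.png",cv2.resize(p[200:300,250:360],None,fx=6,fy=6,interpolation=2)[:,:,::-1])
E
```

```text
-0.23 87 3.5 3.7
-0.22 104 7.1 6.9
-0.21 100 6.8 5.3
-0.2 106 6.5 6.8
-0.19 112 5.2 5.5
-0.18 91 1.1 1.0
-0.17 104 7.0 6.7
-0.16 100 7.0 7.2
-0.15 85 12.4 6.0
-0.14 106 16.6 5.7
-0.13 104 15.9 -0.2
-0.12 107 15.5 0.5
-0.11 106 13.8 0.6
-0.1 105 14.0 1.2
-0.09 109 12.4 -0.7
-0.08 105 12.3 0.9
-0.07 100 11.2 -0.2
-0.06 90 11.4 1.3
-0.05 112 8.0 -0.1
-0.04 99 0.9 0.1
-0.03 102 0.6 1.4
-0.02 101 -0.1 1.3
-0.01 108 -0.1 1.0
0.0 103 0.5 0.7
0.01 117 1.1 0.3
0.02 102 0.7 4.9
0.03 102 0.6 370.4
```

View pics/c3.png

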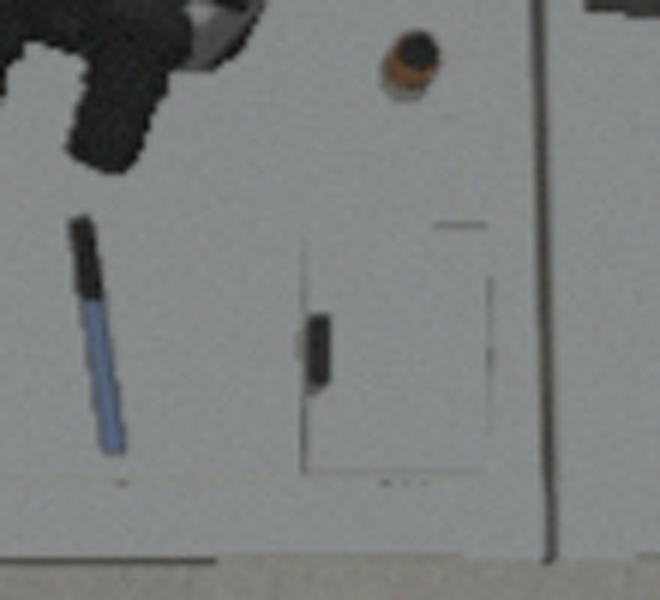

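```bash
python3 - <<'E'
from h import *
from station import env
z=np.load("pics/t3.npz");W=xyz(z["d"],z["K"],z["T"]);R=W[200:292,255:345].reshape(-1,3)
t=R[(R[:,2]>.035)&(R[:,2]<.06)&(abs(R[:,0]-.42)<.05)&(abs(R[:,1]+.06)<.04)];print(len(t),t.mean(0),cv2.minAreaRect((t[:,:2]*1000).astype(np.float32)))
s=env.read_state();print(s["position"])
to(s["position"],s["orientation"],[(.42,-.06,.13,-90)])
E
```

```text
44 [ 0.41713703 -0.05607017  0.04386727] ((416.724853515625, -56.03148651123047), (10.108600616455078, 34.9296760559082), 89.81234741210938)
[ 0.46688956 -0.40981311  0.2003607 ]
(0.42, -0.06, 0.13, -90) off [352.9, 1.8, 70.3] tw [0.0, 0.0, 1.709]
```

Emit:
jog_arm(grip=[0.5,0.5,0.5,0.5,0.5,0.5,0.5,0.5], offset=[[30,0,0],[70,0,0],[110,0,0],[150,0,0],[190,0,0],[230,1,0],[270,1,0],[310,2,0]], twist=[[0,0,0.14],[0,0,0.28],[0,0,0.42],[0,0,0.56],[0,0,0.7],[0,0,0.84],[0,0,0.98],[0,0,1.12]])

```text
time: 14.6
position: [0.4254, -0.1016, 0.2005]
orientation: [0.958, 0.287, 0.0, 0.0]
contact_force: [0.5, -0.2, -0.3]
grip_width: 0.047
```

```bash
python3 - <<'E'
from h import *
from station import env
s=env.read_state();print(s["position"])
to(s["position"],s["orientation"],[(.418,-.058,.12,-90)])
E
```

```text
[ 0.42535952 -0.10164308  0.20052997]
(0.418, -0.058, 0.12, -90) off [17.8, -40.6, 80.5] tw [0.001, -0.001, 0.583]
```

Emit:
jog_arm(grip=[0.5,0.5,0.5,0.5,0.5,0.5,0.5,0.5], offset=[[9,-20,20],[18,-41,50],[18,-41,70],[18,-41,80],[18,-41,80],[18,-41,80],[18,-41,80],[18,-41,80]], twist=[[0,0,0.14],[0,0,0.28],[0,0,0.42],[0,0,0.56],[0,0,0.583],[0,0,0.583],[0,0,0.583],[0,0,0.583]])

```text
time: 15.4
position: [0.4186, -0.0598, 0.1207]
orientation: [1.0, 0.003, 0.001, 0.0]
contact_force: [0.2, -0.7, 0.3]
grip_width: 0.0472
```

Emit:
jog_arm(grip=[0.5,0.5,0.5,0.5,0,0,0,0], offset=[[0,0,30],[0,0,65],[0,0,90],[0,0,90],[0,0,90],[0,0,90],[0,0,90],[0,0,90]], twist=[[0,0,0],[0,0,0],[0,0,0],[0,0,0],[0,0,0],[0,0,0],[0,0,0],[0,0,0]])

```text
time: 16.2
position: [0.4189, -0.0598, 0.031]
orientation: [1.0, 0.003, 0.001, 0.0]
contact_force: [0.4, 0.6, -0.5]
grip_width: 0.0182
```

Emit:
jog_arm(grip=[0,0,0,0,0,0,0,0], offset=[[0,0,0],[0,0,0],[0,0,-8],[0,0,-16],[0,-10,-16],[0,-20,-16],[0,-32,-16],[0,-32,-16]], twist=[[0,0,0],[0,0,0],[0,0,0],[0,0,0],[0,0,0],[0,0,0],[0,0,0],[0,0,0]])

```text
time: 17.0
position: [0.418, -0.0249, 0.046]
orientation: [1.0, 0.005, 0.0, -0.001]
contact_force: [0.8, -0.2, -1.2]
grip_width: 0.0117
```

Emit:
jog_arm(grip=[0,0,0,0,0,0,0], offset=[[0,0,6],[0,0,11],[0,0,14],[0,0,16],[0,0,18],[0,0,19],[0,0,19]], twist=[[0,0,0],[0,0,0],[0,0,0],[0,0,0],[0,0,0],[0,0,0],[0,0,0]])

```text
time: 17.7
position: [0.4181, -0.028, 0.0293]
orientation: [1.0, 0.003, 0.001, 0.001]
contact_force: [-5.5, 0.6, 39.0]
grip_width: 0.0122
```

Emit:
jog_arm(grip=[0.4,0.4,0.4,0.4,0.4,0.4,0.4,0.4], offset=[[0,0,-2],[0,0,-2],[0,0,-2],[0,0,-2],[0,0,-2],[0,0,-25],[0,0,-60],[0,0,-100]], twist=[[0,0,0],[0,0,0],[0,0,0],[0,0,0],[0,0,0],[0,0,0],[0,0,0],[0,0,0]])

```text
time: 18.5
position: [0.4168, -0.0274, 0.1273]
orientation: [1.0, 0.003, -0.002, -0.0]
contact_force: [1.0, -0.9, -0.9]
grip_width: 0.0374
```

Emit:
jog_arm(grip=[0.5,0.5,0.5,0.5,0.5,0.5,0.5,0.5], offset=[[0,5,-40],[0,35,-75],[1,75,-75],[5,115,-75],[12,155,-75],[20,195,-75],[30,235,-75],[38,275,-75]], twist=[[0,0,0],[0,0,-0.14],[0,0,-0.28],[0,0,-0.42],[0,0,-0.56],[0,0,-0.7],[0,0,-0.84],[0,0,-0.98]])

```text
time: 19.3
position: [0.4574, -0.3043, 0.2017]
orientation: [0.88, 0.475, -0.0, -0.0]
contact_force: [0.8, 0.0, -0.1]
grip_width: 0.0473
```

```bash
python3 - <<'E'
from h import *
from station import env
s=env.read_state();print(s["position"])
to(s["position"],s["orientation"],[(.467,-.4142,.20,8.3)])
p,W=shot(env,"top","t4");R=W[200:292,240:345].reshape(-1,3)
for y in np.arange(-.15,.03,.01):
    r=R[(abs(R[:,1]-y)<.005)&(abs(R[:,0]-.42)<.055)]
    print(round(y,2),len(r),np.round(np.median(r[:,2])*1e3,1),end="; ")
E
```

```text
[ 0.45744004 -0.30426143  0.20169062]
(0.467, -0.4142, 0.2, 8.3) off [-86.7, 68.2, 1.7] tw [-0.0, -0.0, -0.725]
-0.15 102 6.3; -0.14 108 4.9; -0.13 106 0.9; -0.12 87 3.1; -0.11 107 10.6; -0.1 103 11.0; -0.09 106 11.2; -0.08 104 10.5; -0.07 99 10.1; -0.06 101 11.0; -0.05 102 10.0; -0.04 100 10.9; -0.03 102 11.4; -0.02 102 9.5; -0.01 105 0.7; 0.0 111 0.5; 0.01 113 0.6; 0.02 102 0.1;
```

Emit:
jog_arm(grip=[0.5,0.5,0.5,0.5,0.5,0.5,0.5,0.5], offset=[[-15,12,0],[-30,24,0],[-48,38,0],[-66,52,2],[-87,68,2],[-87,68,2],[-87,68,2],[-87,68,2]], twist=[[0,0,-0.14],[0,0,-0.28],[0,0,-0.42],[0,0,-0.56],[0,0,-0.7],[0,0,-0.725],[0,0,-0.725],[0,0,-0.725]])

```text
time: 20.15
position: [0.4663, -0.411, 0.1999]
orientation: [0.656, 0.755, 0.0, -0.0]
contact_force: [-0.3, 0.0, 0.4]
grip_width: 0.047
```

Emit:
jog_arm(grip=[0.5,0.5,0.5,0.5,0.5,0.5,0.5,0.5], offset=[[0,0,20],[0,0,50],[0,0,80],[0,0,110],[0,0,135],[0,0,150],[0,0,158],[0,0,158]], twist=[[0,0,0],[0,0,0],[0,0,0],[0,0,0],[0,0,0],[0,0,0],[0,0,0],[0,0,0]])

```text
time: 20.95
position: [0.4662, -0.4118, 0.0418]
orientation: [0.656, 0.755, 0.0, -0.0]
contact_force: [-0.0, 0.3, 0.4]
grip_width: 0.047
```

Emit:
jog_arm(grip=[0,0,0,0,0,0,0,0], offset=[[0,0,0],[0,0,0],[0,0,0],[0,0,0],[0,0,0],[0,0,0],[0,0,0],[0,0,0]], twist=[[0,0,0],[0,0,0],[0,0,0],[0,0,0],[0,0,0],[0,0,0],[0,0,0],[0,0,0]])

```text
time: 21.75
position: [0.4667, -0.4127, 0.0426]
orientation: [0.656, 0.755, 0.0, 0.001]
contact_force: [-0.3, -0.3, 5.1]
grip_width: 0.0157
```

Emit:
jog_arm(grip=[0,0,0,0,0,0,0,0], offset=[[0,0,-10],[0,0,-40],[0,0,-75],[0,0,-110],[0,0,-140],[20,0,-150],[50,0,-150],[80,0,-150]], twist=[[0,0,0],[0,0,0],[0,0,0],[0,0,0],[0,0,0],[0,0,0.14],[0,0,0.28],[0,0,0.42]])

```text
time: 22.55
position: [0.4543, -0.3323, 0.1922]
orientation: [0.801, 0.599, 0.0, -0.0]
contact_force: [0.7, -0.0, -1.4]
grip_width: 0.0157
```

```bash
python3 - <<'E'
from h import *
from station import env
s=env.read_state();print(s["position"],s["contact_force"],s["grip_width"])
to(s["position"],s["orientation"],[(.40,-.15,.19,-90),(.40,.14,.19,-90)])
z=np.load("pics/w2.npz");W=xyz(z["d"],z["K"],z["T"]);a=np.radians(17.6);O=np.array([.4912,.2797])
Rm=np.array([[np.cos(a),np.sin(a)],[-np.sin(a),np.cos(a)]])
m=((W[...,2]>.0585)&(W[...,2]<.075)&(z["d"]>0)).astype(np.uint8)
for n in("w2","t4"):
    z=np.load(f"pics/{n}.npz");W=xyz(z["d"],z["K"],z["T"]);S=np.concatenate([(W[...,:2]-O)@Rm.T,W[...,2:]],-1)
    m=((S[...,2]>.058)&(S[...,2]<.075)&(z["d"]>0)&(abs(S[...,1])<.054)&(S[...,0]>-.015)&(S[...,0]<.112)).astype(np.uint8)
    k,L,st,_=cv2.connectedComponentsWithStats(m)
    for i in range(1,k):
        if st[i,4]>8: q=S[L==i];print(n,st[i,4],np.round(q.min(0)*1e3),np.round(q.max(0)*1e3))
    pl=S[(abs(S[...,1])<.05)&(S[...,0]>0)&(S[...,0]<.11)&(S[...,2]<.057)&(S[...,2]>.045)];print("plate z",np.median(pl[:,2]))
E
```

```text
[ 0.45431412 -0.33229134  0.1922158 ] [ 0.74314721 -0.00442726 -1.35401739] 0.015687258863344797
(0.4, -0.15, 0.19, -90) off [159.5, -103.7, 2.3] tw [-0.001, -0.0, 1.284]
(0.4, 0.14, 0.19, -90) off [437.6, -185.8, 2.5] tw [-0.001, -0.0, 1.284]
w2 440 [56. 10. 58.] [73. 27. 65.]
w2 445 [ 2.  9. 58.] [18. 26. 66.]
w2 409 [ 46. -43.  58.] [ 61. -25.  66.]
w2 442 [  4. -51.  58.] [ 22. -32.  68.]
plate z 0.05359471476813232
t4 23 [ 48. -42.  58.] [ 62. -23.  69.]
t4 19 [57. 11. 58.] [72. 25. 65.]
t4 22 [  6. -49.  61.] [ 21. -32.  69.]
t4 18 [ 4. 13. 59.] [18. 26. 68.]
plate z 0.05260583618547621
```

Emit:
jog_arm(grip=[0,0,0,0,0,0,0,0], offset=[[20,-13,0],[40,-26,0],[60,-39,0],[80,-52,0],[100,-65,0],[120,-78,0],[140,-91,0],[160,-104,0]], twist=[[0,0,0.145],[0,0,0.29],[0,0,0.435],[0,0,0.58],[0,0,0.725],[0,0,0.87],[0,0,1.015],[0,0,1.16]])

```text
time: 23.35
position: [0.3984, -0.1496, 0.1921]
orientation: [0.998, 0.062, -0.0, -0.0]
contact_force: [0.6, 0.6, -0.9]
grip_width: 0.0155
```

Emit:
jog_arm(grip=[0,0,0,0,0,0,0,0], offset=[[0,-15,0],[0,-50,0],[0,-85,0],[0,-120,0],[0,-155,0],[0,-190,0],[0,-225,0],[0,-260,0]], twist=[[0,0,0.124],[0,0,0.124],[0,0,0.124],[0,0,0.124],[0,0,0.124],[0,0,0.124],[0,0,0.124],[0,0,0.124]])

```text
time: 24.15
position: [0.3645, 0.1083, 0.1921]
orientation: [1.0, 0.003, -0.0, 0.0]
contact_force: [0.6, 0.3, -1.5]
grip_width: 0.0159
```

```bash
python3 - <<'E'
from h import *
from station import env
s=env.read_state();print(s["position"],s["orientation"],s["contact_force"],s["grip_width"],np.round(s["qpos"],2))
to(s["position"],s["orientation"],[(.39,.22,.19,-40),(.42,.257,.17,17.6)])
E
```

```text
[0.36449922 0.10825005 0.19214767] [ 9.99994128e-01  3.41301585e-03 -2.42726609e-04  1.89014206e-04] [ 0.64724532  0.32441977 -1.5399359 ] 0.015887240486621882 [ 0.21  0.36 -0.74  2.23  0.39  0.68 -2.38]
(0.39, 0.22, 0.19, -40) off [26.3, -111.6, 2.1] tw [0.0, 0.001, -0.866]
(0.42, 0.257, 0.17, 17.6) off [56.5, -148.4, 22.1] tw [-0.0, 0.001, -1.871]
```

Emit:
jog_arm(grip=[0,0,0,0,0,0,0,0], offset=[[5,-30,0],[10,-60,0],[15,-90,0],[20,-115,0],[25,-125,0],[30,-130,0],[35,-135,0],[40,-140,0]], twist=[[0,0,-0.14],[0,0,-0.28],[0,0,-0.42],[0,0,-0.56],[0,0,-0.7],[0,0,-0.84],[0,0,-0.98],[0,0,-1.12]])

```text
time: 24.95
position: [0.4041, 0.2472, 0.192]
orientation: [0.844, 0.537, -0.001, 0.0]
contact_force: [-0.1, 0.4, -1.2]
grip_width: 0.0158
```

Emit:
jog_arm(grip=[0,0,0,0,0,0,0,0], offset=[[0,0,0],[0,0,0],[0,0,0],[0,0,0],[0,0,0],[0,0,0],[0,0,0],[0,0,0]], twist=[[0,0,-0.14],[0,0,-0.28],[0,0,-0.42],[0,0,-0.56],[0,0,-0.7],[0,0,-0.751],[0,0,-0.751],[0,0,-0.751]])

```text
time: 25.75
position: [0.4042, 0.247, 0.192]
orientation: [0.591, 0.806, -0.0, -0.0]
contact_force: [-0.4, -0.2, -1.6]
grip_width: 0.0157
```

```bash
python3 - <<'E'
from h import *
from station import env
s=env.read_state();print(s["position"],s["orientation"],s["contact_force"],s["grip_width"],np.round(s["qpos"],2))
to(s["position"],s["orientation"],[(.50,.2815,.17,17.6),(.5802,.3069,.17,17.6),(.5802,.3069,.10,17.6)])
p,W=shot(env,"scene","s5")
E
```

```text
[0.40424336 0.24701056 0.19196676] [ 5.91261750e-01  8.06479645e-01 -3.53448597e-04 -6.78978946e-07] [-0.40363106 -0.22761568 -1.62016067] 0.015656396359621606 [ 0.15  0.67 -1.18  2.    0.76  1.   -1.11]
(0.5, 0.2815, 0.17, 17.6) off [4.1, 101.7, 21.9] tw [-0.001, 0.0, -0.002]
(0.5802, 0.3069, 0.17, 17.6) off [4.2, 185.8, 21.9] tw [-0.001, 0.0, -0.002]
(0.5802, 0.3069, 0.1, 17.6) off [4.2, 185.9, 91.9] tw [-0.001, 0.0, -0.002]
```

View pics/s5.png

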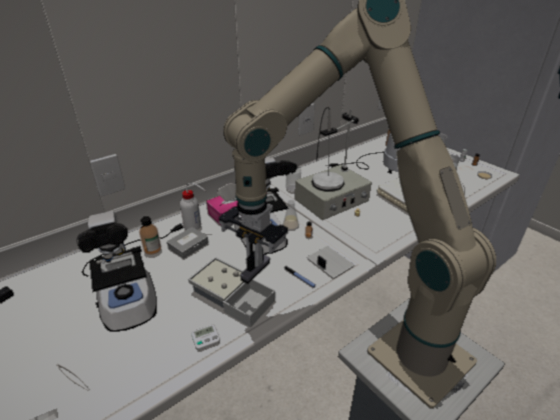

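```bash
cat > kin.py <<'E'
import numpy as np, itertools
from scipy.optimize import least_squares
from scipy.spatial.transform import Rotation as Ro
D=[([1.155,.629,.038,1.518,-.027,.996,-.02],[.223,-.61,.216],-70),
([-.34,.25,-.13,2.08,.05,.81,-2.08],[.3867,.1563,.2501],-90),
([-.19,.46,-.62,2.08,.4,.72,-.76],[.3788,.2422,.18],17.6),
([-.53,.48,-.02,2.15,.02,.51,-2.14],[.3936,.2072,.1346],-90),
([.41,.52,-.46,2.21,.48,.51,-2.0],[.4188,-.0595,.1171],-90),
([1.08,.64,-.83,1.78,.56,.98,-.56],[.4579,-.3216,.1999],-33.5),
([1.23,.79,-1.0,1.6,.71,1.15,.2],[.4667,-.4096,.2001],7.9),
([.21,.36,-.74,2.23,.39,.68,-2.38],[.3645,.1083,.1921],-89.6),
([.15,.67,-1.18,2.0,.76,1.0,-1.11],[.4042,.247,.192],17.5)]
def Rz(a):return Ro.from_euler('z',a).as_matrix()
def Ry(a):return Ro.from_euler('y',a).as_matrix()
def fk(q,P,s,full=False):
    d0,L1,L2,L3,e1,e2,w,c=P
    R=Rz(s[0]*q[0]+c)@Ry(q[1])@Rz(s[1]*q[2]);S=np.array([0,0,d0]);E=S+R@[e1,0,L1]
    R=R@Ry(q[3])@Rz(s[2]*q[4]);Wp=E+R@[e2,0,L2]
    R=R@Ry(q[5])@Rz(s[3]*q[6]);T=Wp+R@np.array([0,0,L3])+R@Rz(-s[3]*q[6])@[w,0,0]
    return (S,E,Wp,T,R) if full else (T,R)
def fit():
    best=None
    for s in itertools.product((-1,1),(-1,1),(-1,1)):
        s=(-1,)+s
        def f(P):
            r=[]
            for q,p,a in D:
                T,R=fk(q,P,s);r+=list((T-p)/.005)+list(R[:,2]-[0,0,-1])
            return r
        o=least_squares(f,[.4,.4,.4,.25,0,0,0,0],x_scale=.1)
        if best is None or o.cost<best[0]:best=(o.cost,o.x,s)
    return best
if __name__=="__main__":
    c,P,s=fit();print(c,np.round(P,4),s)
    for q,p,a in D:
        S,E,W,T,R=fk(q,P,s,True);print(np.round(T-p,3),np.round(R[2,2],3),a,np.degrees(np.arctan2(R[1,1],R[0,1])).round(1),"E",E.round(2),"W",W.round(2))
E
python3 kin.py
```

```text
5.8490452574696565 [-0.0217  0.5429  0.3761 -0.0035 -0.0126  0.0105 -0.0292 -0.0493] (-1, -1, 1, 1)
[-0.004  0.    -0.001] -0.999 -70 21.2 E [ 0.11 -0.29  0.42] W [ 0.21 -0.58  0.21]
[-0.002  0.004 -0.005] -0.998 -90 -129.0 E [0.12 0.03 0.51] W [0.36 0.15 0.24]
[-0.001  0.004  0.   ] -0.868 17.6 159.9 E [0.23 0.03 0.47] W [0.35 0.24 0.18]
[-0.003  0.003  0.002] -1.0 -90 -119.8 E [0.21 0.11 0.47] W [0.36 0.2  0.13]
[-0.001 -0.003  0.004] -0.901 -90 177.1 E [ 0.23 -0.12  0.46] W [ 0.39 -0.05  0.12]
[-0.    -0.001 -0.001] -0.611 -33.5 86.8 E [ 0.13 -0.29  0.42] W [ 0.44 -0.3   0.2 ]
[-0.003 -0.004  0.004] -0.289 7.9 0.1 E [ 0.1  -0.37  0.37] W [ 0.44 -0.4   0.21]
[ 0.001  0.003 -0.001] -0.886 -89.6 -128.5 E [ 0.17 -0.06  0.49] W [0.34 0.11 0.19]
[-0.     0.002 -0.001] -0.334 17.5 -153.6 E [ 0.32 -0.08  0.41] W [0.38 0.23 0.2 ]
```

```bash
python3 - <<'E'
s=open("kin.py").read()
s=s.replace("d0,L1,L2,L3,e1,e2,w,c=P","d0,L1,L2,L3,e1,e2,w,c,c7=P").replace("Rz(s[3]*q[6]);T","Rz(s[3]*q[6]+c7);T").replace("R@Rz(-s[3]*q[6])@","R@Rz(-s[3]*q[6]-c7)@")
s=s.replace("list(R[:,2]-[0,0,-1])","list((R[:,2]-[0,0,-1])/.01)+list((R[:2,1]-[np.cos(np.radians(a)),np.sin(np.radians(a))])/.02)")
s=s.replace("s=(-1,)+s\n","s=(-1,)+s\n        for c7 in (0,np.pi/2,-np.pi/2,np.pi):\n         c7=c7\n")
s=s.replace("        def f(P):\n            r=[]\n            for q,p,a in D:\n                T,R","         def f(P):\n            r=[(P[3]-.28)*10]\n            for q,p,a in D:\n                T,R")
s=s.replace("        o=least_squares(f,[.4,.4,.4,.25,0,0,0,0],x_scale=.1)\n        if","         o=least_squares(f,[.4,.4,.4,.25,0,0,0,0,c7],x_scale=.1)\n         if")
open("kin.py","w").write(s)
E
python3 kin.py
python3 - <<'E'
from h import *
z=np.load("pics/s5.npz");W=xyz(z["d"],z["K"],z["T"])
for n,u,v in(("wrist",257,142),("elbow",382,10),("fore",310,85),("shoulder",435,265),("wristlow",250,185)):print(n,W[v,u].round(3))
E
```

```text
7.802239138011411 [ 2.6640e-01  5.5280e-01  3.7920e-01  2.8700e-01  2.0000e-04  1.2700e-02
 -1.1900e-02 -5.1500e-02  1.5158e+00] (-1, -1, -1, -1)
[-0.006 -0.001 -0.007] -1.0 -70 -69.7 E [ 0.12 -0.3   0.71] W [ 0.21 -0.6   0.5 ]
[-0.002  0.002 -0.005] -1.0 -90 -90.3 E [0.13 0.04 0.8 ] W [0.37 0.15 0.53]
[-0.004  0.006  0.001] -1.0 17.6 17.8 E [0.24 0.03 0.76] W [0.37 0.24 0.47]
[-0.004  0.002 -0.002] -1.0 -90 -90.0 E [0.23 0.12 0.76] W [0.38 0.2  0.42]
[-0.001  0.002  0.004] -1.0 -90 -90.1 E [ 0.25 -0.12  0.75] W [ 0.41 -0.06  0.41]
[-0.001  0.    -0.   ] -1.0 -33.5 -33.1 E [ 0.14 -0.3   0.71] W [ 0.45 -0.32  0.49]
[-0.002 -0.007  0.003] -1.0 7.9 8.0 E [ 0.11 -0.38  0.66] W [ 0.45 -0.42  0.49]
[-0.002  0.005  0.001] -1.0 -89.6 -89.9 E [ 0.19 -0.05  0.78] W [0.35 0.11 0.48]
[0.004 0.    0.005] -1.0 17.5 17.4 E [ 0.34 -0.07  0.7 ] W [0.4  0.24 0.48]
wrist [0.363 0.255 0.558]
elbow [ 0.31  -0.034  0.794]
fore [0.349 0.123 0.658]
shoulder [0.007 0.064 0.357]
wristlow [0.372 0.272 0.455]
```

```bash
cat > sim.py <<'E'
from kin import *
c,P,s=fit();P=P.copy();P[0]+=.05;P[3]+=.05
def J(q):
    T0,R0=fk(q,P,s);j=np.zeros((6,7))
    for i in range(7):
        e=np.zeros(7);e[i]=1e-5;T,R=fk(q+e,P,s);j[:3,i]=(T-T0)/1e-5;j[3:,i]=Ro.from_matrix(R@R0.T).as_rotvec()/1e-5
    return j
def run(q,dp,yaw,n=60):
    q=np.array(q,float)
    for _ in range(n):
        v=np.r_[np.array(dp)/n,0,0,np.radians(yaw)/n];q=q+np.linalg.pinv(J(q))@v
    S,E,W,T,R=fk(q,P,s,True);print("q",q.round(2),"T",T.round(3),"E",E.round(2),"W",W.round(2))
    return q
if __name__=="__main__":
    print("check: expect q3 -1.18"); run(D[7][0],[.040,.139,0],107.5)
    q=run(D[8][0],[.176,.06,-.02],0);q=run(q,[0,0,-.075],0);q=run(q,[-.115,-.037,0],0)
E
python3 sim.py
```

```text
check: expect q3 -1.18
q [ 0.14  0.68 -1.2   2.01  0.77  1.   -1.14] T [0.403 0.253 0.194] E [ 0.34 -0.07  0.74] W [0.4  0.24 0.53]
q [ 0.    0.9  -1.07  1.52  0.83  1.21 -0.9 ] T [0.584 0.306 0.176] E [ 0.43 -0.02  0.66] W [0.58 0.3  0.51]
q [-0.02  0.99 -1.    1.58  0.92  1.1  -0.97] T [0.584 0.306 0.101] E [ 0.46 -0.01  0.62] W [0.58 0.3  0.44]
q [ 0.03  0.86 -1.02  1.92  0.95  0.93 -1.17] T [0.469 0.269 0.101] E [ 0.42 -0.03  0.68] W [0.47 0.26 0.44]
```

Emit:
jog_arm(grip=[0,0,0,0,0,0,0,0], offset=[[1,20,0],[2,45,5],[3,75,10],[4,105,15],[4,135,22],[4,165,22],[4,186,22],[4,186,22]], twist=[[0,0,0],[0,0,0],[0,0,0],[0,0,0],[0,0,0],[0,0,0],[0,0,0],[0,0,0]])

```text
time: 26.6
position: [0.5827, 0.3077, 0.1693]
orientation: [0.592, 0.806, 0.0, -0.0]
contact_force: [0.1, -0.4, -2.3]
grip_width: 0.0161
```

Emit:
jog_arm(grip=[0,0,0,0,0,0,0,0], offset=[[0,0,10],[0,0,25],[0,0,40],[0,0,55],[0,0,65],[0,0,70],[0,0,70],[0,0,70]], twist=[[0,0,0],[0,0,0],[0,0,0],[0,0,0],[0,0,0],[0,0,0],[0,0,0],[0,0,0]])

```text
time: 27.4
position: [0.5807, 0.3077, 0.1004]
orientation: [0.591, 0.807, 0.0, 0.0]
contact_force: [0.4, -0.4, -2.5]
grip_width: 0.0157
```

```bash
python3 - <<'E'
from h import *
from station import env
s=env.read_state();print(s["position"],s["orientation"],s["contact_force"],s["grip_width"],np.round(s["qpos"],2))
a=np.radians(17.6);O=np.array([.4912,.2797]);Rm=np.array([[np.cos(a),np.sin(a)],[-np.sin(a),np.cos(a)]])
print("tcp in station",Rm@(s["position"][:2]-O))
p,W=shot(env,"wrist","w6")
E
```

```text
[0.58074813 0.30774368 0.10043436] [5.90669665e-01 8.06913361e-01 4.17897809e-04 2.90766866e-06] [ 0.37520669 -0.4495547  -2.54735788] 0.015651091074428553 [-0.01  0.98 -1.01  1.58  0.91  1.11 -0.94]
tcp in station [ 0.093836   -0.00034568]
```

View pics/w6.png

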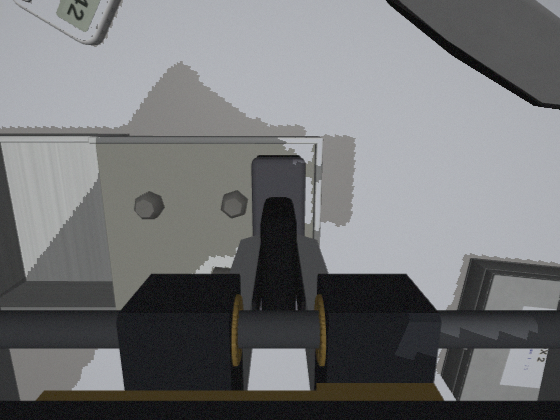

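Emit:
jog_arm(grip=[0,0,0,0,0,0,0], offset=[[0,0,2],[0,0,3],[0,0,4],[0,0,5],[0,0,6],[0,0,6.5],[0,0,6.5]], twist=[[0,0,0],[0,0,0],[0,0,0],[0,0,0],[0,0,0],[0,0,0],[0,0,0]])

```text
time: 28.15
position: [0.5806, 0.3074, 0.0947]
orientation: [0.591, 0.807, 0.0, 0.0]
contact_force: [-1.4, -1.0, 4.9]
grip_width: 0.0158
```

Emit:
jog_arm(grip=[0,0,0,0,0,0,0,0], offset=[[0,-6,0.5],[0,-14,0.5],[0,-22,0.5],[0,-30,0.5],[0,-38,0.5],[0,-46,0.5],[0,-54,0.5],[0,-60,0.5]], twist=[[0,0,0],[0,0,0],[0,0,0],[0,0,0],[0,0,0],[0,0,0],[0,0,0],[0,0,0]])

```text
time: 28.95
position: [0.5248, 0.2906, 0.0947]
orientation: [0.59, 0.807, 0.003, 0.001]
contact_force: [4.0, 1.8, 5.6]
grip_width: 0.0159
```

Emit:
jog_arm(grip=[0,0,0,0,0,0,0,0], offset=[[0,-6,0],[0,-14,0],[0,-22,0],[0,-30,0],[0,-38,0],[0,-46,0],[0,-52,0],[0,-56,0]], twist=[[0,0,0],[0,0,0],[0,0,0],[0,0,0],[0,0,0],[0,0,0],[0,0,0],[0,0,0]])

```text
time: 29.75
position: [0.4715, 0.2736, 0.0946]
orientation: [0.59, 0.807, 0.002, 0.001]
contact_force: [4.1, 0.3, 6.1]
grip_width: 0.016
```

```bash
cat > chips.py <<'E'
from h import *
a=np.radians(17.6);O=np.array([.4912,.2797]);Rm=np.array([[np.cos(a),np.sin(a)],[-np.sin(a),np.cos(a)]])
def chips(n):
    z=np.load(f"pics/{n}.npz");W=xyz(z["d"],z["K"],z["T"]);S=np.concatenate([(W[...,:2]-O)@Rm.T,W[...,2:]],-1)
    for nm,x0,x1,lo,hi in(("pan",-.114,-.026,.009,.035),("plate",-.018,.112,.058,.075)):
        m=((S[...,2]>lo)&(S[...,2]<hi)&(z["d"]>0)&(abs(S[...,1])<.056)&(S[...,0]>x0)&(S[...,0]<x1)).astype(np.uint8)
        k,L,st,_=cv2.connectedComponentsWithStats(m)
        for i in range(1,k):
            if st[i,4]>8: q=S[L==i];print(n,nm,st[i,4],np.round(q.min(0)*1e3),np.round(q.max(0)*1e3))
E
python3 - <<'E'
from chips import *
from station import env
s=env.read_state();print(s["position"],s["contact_force"],"station",Rm@(s["position"][:2]-O))
shot(env,"scene","s7");shot(env,"top","t7");shot(env,"wrist","w7")
for n in("s7","t7","w7"):chips(n)
E
```

```text
[0.47147906 0.27359604 0.09456325] [4.1364077  0.32790562 6.08619715] station [-0.02064347  0.00014478]
s7 pan 52 [-54. -56.   9.] [-34. -18.  20.]
s7 pan 27 [-49.   0.  10.] [-34.  18.  20.]
s7 plate 16 [-17.  48.  58.] [-4. 52. 74.]
w7 pan 445 [-74.  30.  11.] [-56.  47.  21.]
w7 pan 278 [-51.  -0.  10.] [-41.  17.  18.]
w7 pan 33 [-55. -29.  10.] [-52. -21.  18.]
w7 plate 50 [-18.  50.  62.] [-8. 50. 75.]
```

Emit:
jog_arm(grip=[0,0,0,0,0,0,0,0], offset=[[0,0,-10],[0,0,-35],[0,0,-65],[0,0,-95],[0,-10,-100],[0,-30,-100],[0,-50,-100],[0,-70,-100]], twist=[[0,0,0],[0,0,0],[0,0,0],[0,0,0],[0,0,0],[0,0,0],[0,0,0],[0,0,0]])

```text
time: 30.7
position: [0.4008, 0.2495, 0.1919]
orientation: [0.591, 0.807, -0.002, -0.0]
contact_force: [0.1, 0.8, -2.1]
grip_width: 0.0157
```

Emit:
jog_arm(grip=[0,0,0,0,0,0,0,0], offset=[[-5,0,0],[-10,0,0],[-15,0,0],[-20,0,0],[-25,0,0],[-30,0,0],[-35,0,0],[-40,0,0]], twist=[[0,0,0.14],[0,0,0.28],[0,0,0.42],[0,0,0.56],[0,0,0.7],[0,0,0.84],[0,0,0.98],[0,0,1.12]])

```text
time: 31.5
position: [0.4135, 0.2116, 0.1919]
orientation: [0.93, 0.367, -0.002, 0.0]
contact_force: [-0.3, -0.1, -1.8]
grip_width: 0.016
```

```bash
python3 - <<'E'
from chips import *
from station import env
s=env.read_state();print(s["position"],s["contact_force"],s["grip_width"],np.round(s["qpos"],2))
shot(env,"top","t8");shot(env,"scene","s8");chips("t8");chips("s8")
to(s["position"],s["orientation"],[(.39,.2,.19,-90),(.40,-.14,.19,-90)])
E
```

```text
[0.41347157 0.21159515 0.19194779] [-0.27349017 -0.1171341  -1.81048662] 0.015968150307442537 [ 0.07  0.53 -0.87  2.03  0.54  0.84 -1.93]
s8 pan 52 [-55. -54.  10.] [-35. -19.  21.]
s8 pan 29 [-48.   1.   9.] [-33.  18.  21.]
(0.39, 0.2, 0.19, -90) off [-25.1, -7.6, 2.0] tw [0.001, 0.003, 0.752]
(0.4, -0.14, 0.19, -90) off [-249.9, 247.7, 2.6] tw [0.001, 0.003, 0.752]
```

Emit:
jog_arm(grip=[0,0,0,0,0,0,0,0], offset=[[-5,-2,0],[-10,-4,0],[-15,-6,0],[-20,-8,0],[-25,-8,0],[-25,-8,0],[-25,-8,0],[-25,-8,0]], twist=[[0,0,0.14],[0,0,0.28],[0,0,0.42],[0,0,0.56],[0,0,0.7],[0,0,0.752],[0,0,0.752],[0,0,0.752]])

```text
time: 32.4
position: [0.3909, 0.2016, 0.1926]
orientation: [1.0, 0.005, -0.001, 0.0]
contact_force: [0.0, 0.9, -1.6]
grip_width: 0.0159
```

Emit:
jog_arm(grip=[0,0,0,0,0,0,0,0], offset=[[0,30,0],[0,70,0],[0,110,0],[0,150,0],[0,190,0],[5,230,0],[10,270,0],[10,310,0]], twist=[[0,0,0],[0,0,0],[0,0,0],[0,0,0],[0,0,0],[0,0,0],[0,0,0],[0,0,0]])

```text
time: 33.2
position: [0.4039, -0.1098, 0.193]
orientation: [1.0, 0.004, 0.0, -0.0]
contact_force: [-0.1, 1.2, -1.8]
grip_width: 0.0158
```

```bash
python3 - <<'E'
from chips import *
from station import env
s=env.read_state();print(s["position"],s["contact_force"],s["grip_width"],np.round(s["qpos"],2))
shot(env,"top","t9");shot(env,"scene","s9");chips("t9");chips("s9")
p=np.load("pics/t9.npz")["p"];cv2.imwrite("pics/c9.png",cv2.resize(p[180:300,130:250],None,fx=5,fy=5,interpolation=2)[:,:,::-1])
to(s["position"],s["orientation"],[(.45,-.32,.19,-40),(.467,-.4127,.19,8.3)])
from sim import *
q=run(s["qpos"],np.array([.467,-.4127,.19])-s["position"],98.3);run(q,[0,0,-.147],0)
E
```

```text
[ 0.40387294 -0.10977692  0.1929596 ] [-0.12261445  1.2471173  -1.78082162] 0.015757721530514197 [ 0.7   0.4  -0.68  2.14  0.38  0.71 -1.79]
t9 pan 22 [-56. -55.  10.] [-42. -39.  24.]
t9 pan 22 [-55. -33.  10.] [-38. -18.  23.]
t9 pan 26 [-55.   1.   9.] [-36.  24.  21.]
t9 pan 21 [-68.  33.  11.] [-54.  47.  20.]
s9 pan 52 [-56. -55.   9.] [-34. -17.  20.]
s9 pan 30 [-49.   1.   9.] [-30.  19.  19.]
(0.45, -0.32, 0.19, -40) off [44.4, 210.6, 2.9] tw [-0.0, -0.001, -0.864]
(0.467, -0.4127, 0.19, 8.3) off [60.6, 303.4, 2.8] tw [0.0, -0.001, -1.707]Traceback (most recent call last):
  File "<stdin>", line 8, in <module>
TypeError: tuple indices must be integers or slices, not str
```

View pics/c9.png

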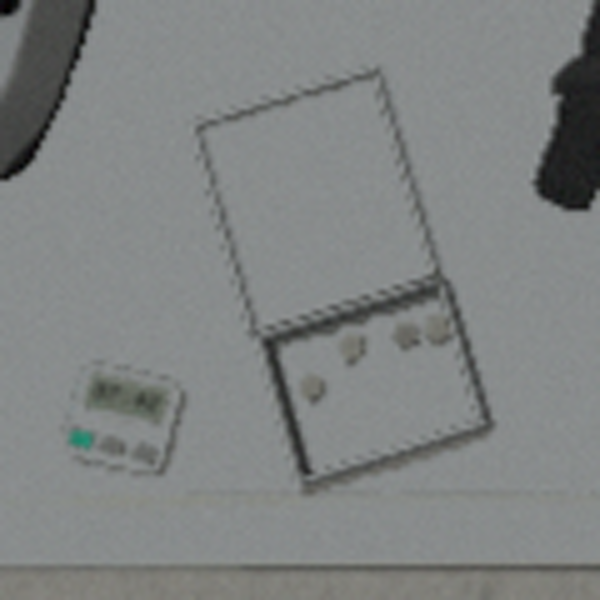

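```bash
python3 - <<'E'
from sim import *
q=[.70,.40,-.68,2.14,.38,.71,-1.79];p=np.array([.4039,-.1098,.193])
print("A");a=run(q,np.array([.467,-.4127,.193])-p,98.3);run(a,[0,0,-.15],0)
print("B jaw -90 kept");a=run(q,np.array([.45,-.30,.193])-p,0);run(a,[0,0,-.17],0)
print("C jaw -45");a=run(q,np.array([.44,-.33,.193])-p,45);run(a,[0,0,-.15],0)
E
```

```text
A
q [ 1.24  0.84 -1.08  1.61  0.78  1.19  0.14] T [ 0.471 -0.405  0.195] E [ 0.11 -0.4   0.68] W [ 0.46 -0.41  0.53]
q [ 1.18  1.01 -0.94  1.71  0.97  0.97  0.01] T [ 0.471 -0.405  0.045] E [ 0.16 -0.44  0.61] W [ 0.46 -0.41  0.38]
B jaw -90 kept
q [ 0.95  0.56 -0.65  1.84  0.43  0.87 -1.46] T [ 0.455 -0.292  0.195] E [ 0.16 -0.25  0.78] W [ 0.44 -0.29  0.53]
q [ 0.8   0.81 -0.43  1.96  0.65  0.5  -1.65] T [ 0.454 -0.291  0.025] E [ 0.26 -0.3   0.7 ] W [ 0.44 -0.29  0.36]
C jaw -45
q [ 1.13  0.64 -0.87  1.82  0.58  0.96 -0.76] T [ 0.445 -0.322  0.195] E [ 0.13 -0.31  0.76] W [ 0.43 -0.32  0.53]
q [ 1.    0.84 -0.67  1.92  0.81  0.67 -0.95] T [ 0.444 -0.321  0.045] E [ 0.2  -0.36  0.69] W [ 0.43 -0.33  0.38]
```

A is fine: back to the original spot.

Emit:
jog_arm(grip=[0,0,0,0,0,0,0,0], offset=[[5,25,0],[10,50,0],[15,75,0],[20,105,0],[26,135,0],[32,165,0],[38,195,0],[44,225,0]], twist=[[0,0,-0.14],[0,0,-0.28],[0,0,-0.42],[0,0,-0.56],[0,0,-0.7],[0,0,-0.84],[0,0,-0.98],[0,0,-1.12]])

```text
time: 34.1
position: [0.449, -0.3335, 0.1928]
orientation: [0.844, 0.537, 0.0, -0.0]
contact_force: [1.7, 1.0, -2.5]
grip_width: 0.0159
```

```bash
python3 - <<'E'
from h import *
from station import env
s=env.read_state();print(s["position"])
to(s["position"],s["orientation"],[(.467,-.4127,.10,8.3)])
E
```

```text
[ 0.44898545 -0.33350551  0.19275644]
(0.467, -0.4127, 0.1, 8.3) off [-64.2, 49.9, 92.7] tw [-0.0, -0.001, -0.582]
```

Emit:
jog_arm(grip=[0,0,0,0,0,0,0,0], offset=[[-16,12,0],[-32,25,0],[-48,37,0],[-64,50,10],[-64,50,35],[-64,50,60],[-64,50,85],[-64,50,93]], twist=[[0,0,-0.14],[0,0,-0.28],[0,0,-0.42],[0,0,-0.56],[0,0,-0.582],[0,0,-0.582],[0,0,-0.582],[0,0,-0.582]])

```text
time: 34.9
position: [0.4649, -0.411, 0.097]
orientation: [0.656, 0.755, 0.0, -0.002]
contact_force: [-0.4, -0.0, -1.2]
grip_width: 0.016
```

Emit:
jog_arm(grip=[0,0,0,0,0,0,0,0], offset=[[0,0,15],[0,0,30],[0,0,42],[0,0,50],[0,0,54],[0,0,56],[0,0,57],[0,0,57]], twist=[[0,0,0],[0,0,0],[0,0,0],[0,0,0],[0,0,0],[0,0,0],[0,0,0],[0,0,0]])

```text
time: 35.7
position: [0.4666, -0.4125, 0.0434]
orientation: [0.657, 0.754, 0.0, 0.0]
contact_force: [-0.1, -0.2, -1.3]
grip_width: 0.0158
```

Emit:
jog_arm(grip=[0,0,0,0], offset=[[0,0,0.7],[0,0,1.4],[0,0,2],[0,0,2]], twist=[[0,0,0],[0,0,0],[0,0,0],[0,0,0]])

```text
time: 36.1
position: [0.4667, -0.4125, 0.0426]
orientation: [0.657, 0.754, -0.0, 0.001]
contact_force: [-2.7, 1.4, 7.3]
grip_width: 0.016
```

Contact at 7 N. Release, and rise.

Emit:
jog_arm(grip=[0.5,0.5,0.5,0.5,0.5,0.5,0.5,0.5], offset=[[0,0,0],[0,0,0],[0,0,0],[0,0,0],[0,0,0],[0,0,0],[0,0,-20],[0,0,-50]], twist=[[0,0,0],[0,0,0],[0,0,0],[0,0,0],[0,0,0],[0,0,0],[0,0,0],[0,0,0]])

```text
time: 36.9
position: [0.4654, -0.4116, 0.0911]
orientation: [0.657, 0.754, 0.0, -0.002]
contact_force: [0.7, 0.4, -0.8]
grip_width: 0.0469
```

Emit:
jog_arm(grip=[0.5,0.5,0.5,0.5,0.5,0.5,0.5,0.5], offset=[[0,0,-35],[0,0,-75],[0,0,-110],[0,0,-110],[0,0,-110],[0,0,-110],[0,0,-110],[0,0,-110]], twist=[[0,0,0],[0,0,0],[0,0,0],[0,0,0],[0,0,0],[0,0,0],[0,0,0],[0,0,0]])

```text
time: 37.7
position: [0.4658, -0.412, 0.2]
orientation: [0.657, 0.754, 0.0, -0.001]
contact_force: [-0.2, 0.0, -0.7]
grip_width: 0.0472
```

```bash
python3 - <<'E'
from chips import *
from station import env
s=env.read_state();print(s["position"],s["contact_force"])
shot(env,"top","tE");chips("tE")
p,W=shot(env,"wrist","wE");R=W.reshape(-1,3)
for n,lo,hi in(("rib",.06,.08),("foot",.015,.03)):
    r=R[(R[:,2]>lo)&(R[:,2]<hi)&(abs(R[:,0]-.467)<.06)&(abs(R[:,1]+.4125)<.07)]
    q=cv2.minAreaRect((r[:,:2]*1000).astype(np.float32));print(n,len(r),np.median(r[:,2]),q)
# bystanders: image change vs start
A=np.load("pics/top0.npz")["p"].astype(int);B=np.load("pics/tE.npz")["p"].astype(int)
for n,u0,u1,v0,v1 in(("marker",258,275,232,279),("timer",142,168,250,276),("weight",386,400,209,223),("flask",304,326,170,195),("bottle",310,327,203,219)):
    print(n,abs(A-B)[v0:v1,u0:u1].mean().round(1))
z=np.load("pics/tE.npz");W=xyz(z["d"],z["K"],z["T"]);r=W[200:292,240:345].reshape(-1,3);l=r[(abs(r[:,0]-.42)<.055)&(r[:,1]<-.045)&(r[:,1]>-.11)&(r[:,2]<.03)]
print("lid",np.linalg.lstsq(np.c_[l[:,:2],np.ones(len(l))],l[:,2],rcond=None)[0],np.median(l[:,2]))
E
```

```text
[ 0.46583844 -0.41204233  0.19996848] [-0.17440643  0.02490189 -0.71598613]
tE pan 27 [-57. -36.   9.] [-35. -18.  20.]
tE pan 23 [-57. -55.   9.] [-39. -41.  24.]
tE pan 21 [-52.   2.  10.] [-37.  16.  21.]
tE pan 21 [-68.  33.  11.] [-54.  48.  22.]
rib 1219 0.07114441301865715 ((466.500244140625, -413.65313720703125), (15.469063758850098, 62.66862869262695), 7.624621391296387)
foot 1598 0.025268982803990925 ((466.2809143066406, -413.8609313964844), (29.684185028076172, 102.13011169433594), 7.612227439880371)
marker 4.4
timer 3.8
weight 3.3
flask 3.6
bottle 3.8
lid [ 0.00175371 -0.00698081  0.00909069] 0.010390057873000957
```

All checks pass; handing in.

```bash
python3 -c "
from station import env
print(env.close_job())"
```

```text
the job is handed in; nothing more can be done
None
```

The job is handed in at about 38 s of the 72 s allowed. The lid is off and flat on the bench, all four chips are in the pan, and the scraper stands on its lip where it started. `close_job()` gave no verdict, so these results rest on my own last measurements.

**Last checks**
- **Chips:** all four measured inside the pan. The last view with a clear sight of the plate showed none left on it.
- **Lid:** its top is about 10 mm above the bench with a slope under 0.01, so it lies flat and right way up.
- **Scraper:** its rib top is at 71 mm, so it stands upright on the bench within about 1 mm of its original spot.
- **Bystanders:** the image patches around the marker, timer, weight, flask and dropper bottle showed only noise-level change from the start.
- **Robot:** the gripper is open and well clear, with no contact force beyond noise.

**What went wrong on the way**
- **First lid grasp:** I raised the arm before the fingers had closed, so it came up empty. I repeated the grasp and it held.
- **First lid placement:** one edge rested on a bench strip about 6 mm high, tilting the lid by about 0.08 rad. That is under the 0.1 rad limit, but I picked the lid up again and moved it about 30 mm, where it lies flat. While setting it down there I pressed it on the bench with 39 N, just under the 40 N limit (stated for the arm and gripper body; the press was through the held lid).

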